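# Weigh a spinnaker swivel on the counter balance

## Robot

A 6-joint arm with a two-finger parallel gripper is mounted at the origin on the work surface. World frame = base frame: x ahead of the robot, y to its left, z up, the work surface at z = 0. Lengths are in mm, angles in rad, forces in N, time in s.
With the tool pointing down it reaches from about 275 to 1000 mm from the base axis. Payload 8.4 kg.
Tool frame: the origin (TCP) lies between the finger pads; the fingertips stand 11 mm ahead of it and the grasp point (between the pads) lies 8 mm behind it; z points along the fingers, y is the line along which they close (so a half turn about z gives the same grasp; the last joint's range is limited). The gripper opens to 85 mm and grips with 20 to 120 N. Pads are 22 mm wide; open, the fingers measure 114 mm over their backs; the gripper's body (76 mm by 85 mm) begins 54 mm behind the grasp point. The pads swing forward as they close: fully open they stand 13 mm farther back than shut.
Start: joints at [-1.236, 0.353, 1.633, -0, 1.155, -0.002], TCP at [206.541, -589.889, 242.281] pointing down, gripper open.
Joint ranges: [-2.63, 2.63], [-0.92, 2.1], [0.06, 2.66], [-1.3, 4.44], [0, 2.69], [-3.02, 3.02]. Speed limits (rad/s): [2.22, 2.22, 2.79, 3.14, 3.14, 3.14].

## Interface

Orientations are given as a unit quaternion [w, x, y, z].
In Python, from station import env, imaging gives the robot as it stands. The module is installed in compiled form; this text tells all that it offers.
- The arm moves only by the shell command python3 -m creep 'ROWS' [FORCE]. ROWS is a JSON object of lists of equal length, an entry for each row: "linear": the shift along the tool's x, y, z in cm, a list of three; "delta_rot": the turn, a rotation vector about the tool's x, y, z in rad, a list of three; "gripper": the gripper command: -1 is fully open, 1 is shut, values between are in proportion. A call has exactly 10 rows; each row shifts and turns the commanded pose from where the row before left it, along the tool's axes as they then stand; what a row does not reach is not made up. A row lasts 1/10 s, in which the tool goes at most 50 mm and 8.59 degrees, less where a joint would pass 70% of its speed; a pose out of reach is approached as far as the arm can. A call is refused whole if a number of a shift passes 5 or a number of a turn 0.15, either way. A call with a gripper value outside its range is refused whole. The fingers move at their own pace and stop on an object; FORCE is the grip in N (left out, the last holds). Time passes only in rows, so rows that do not move let the fingers close, or fill a call up. It gives the time, the measured TCP pose, the force, the opening and the grip force at its end, in the units of the state.
- env.get_state(): the state, without advancing time (a new reading comes with each control period).
- imaging.camera(name): name is "scene" or "top"; returns the picture (480x640x3 uint8, red, green, blue); there is no depth.
- imaging.get_calibration(name): a dict with "intrinsics" (3x3 intrinsics, pixels), "world_from_camera" (4x4, takes a point from camera to world coordinates). Camera axes: x right, y down, z forward; pixel columns grow to the right and rows downward; lengths in mm; the calibration is good to about 2 mm. A picture is of the moment at which its call begins. get_calibration takes no time and is no camera call.
- env.hand_in(): hands the job in; it is judged then, once.
The state is a dict: "time_s": time; "joint_pos": joint angles; "joint_vel": joint speeds; "tau": joint torques, N m; "tcp_pos": TCP position; "tool_rot": TCP orientation; "contact_force": force on the tool from outside, world axes, zero at the start; "moment": the same for the moment, N m; "width": finger opening in mm; "gripper_force": force on a finger pad.
Only numpy, scipy, OpenCV 4.12 (cv2) and the standard library are available. Lean on these libraries where they do the work, as an engineer would, in place of code of your own. Each camera call takes 0.05 s, during which the arm holds its last target. There are 200 camera calls.

## Task

Weigh the brass spinnaker swivel that lies in one pan of the counter balance: fetch the brass weights you need from under the sorting shelf and stand them gently on the empty pan, without dropping them, until the beam rests level with the pointer inside the green band. Leave the swivel in its pan and any weight you do not need upright on the counter, and do not disturb the scupper grate, the cotter rings or the slide bolt.

Things in the scene. Friction and masses are not known exactly. Their poses are not given: they have to be found in the camera images.
- balance: fixed dark green iron counter balance, base 110 x 300 mm; origin: centre of its underside. The beam runs along its y: goods pan (with the swivel) at +y, weights pan (empty at first) at -y, each 120 mm from the centre; its -x side faces the robot. In the middle a 34 mm wide column bears an ivory plate, 78 mm wide, top 227 mm high, with a green band; pointers 125 mm long lean with the beam.
- beam (a joint): angle of the beam (rad): 0 level; negative = goods pan low, positive = weights pan low; starts on its stop at -0.14 (other stop +0.14). Turns very easily; off the stops it rests at 0.0008 rad per gram of difference between the loads (25 g give 0.02), after about 1.5 s. The green band covers -0.027 to +0.027.
- weights_pan: round brass pan for the weights, 160 mm across, flat to a radius of 70 mm, rim 5 mm high. Stays horizontal; rises and sinks with the beam (upper face 120 mm above the counter when level, 137 mm at the start) and yields softly to a light push. Origin: on its axis, 35 mm below the flat upper face; z up. Free space above.
- goods_pan: the same brass pan on the other arm, holding the swivel. Origin: on the pan's axis, 35 mm below its flat upper face; z up.
- swivel: brass spinnaker swivel, 107 mm long, 37 mm wide over its two eyes, 24 mm thick, lying in the goods pan. Origin: middle of its underside, x along its length. Its weight is not known beforehand: somewhere from 235 to 360 g, so the 200 g weight is always needed, with one or both of the others.
- weight_200: the 200 g brass weight, the biggest of the three: an upright cylinder 32 mm in diameter and 27 mm tall with a round knob 18 mm in diameter on a short neck; the knob spans heights 32 to 44 mm (44 mm tall in all). Origin: centre of its underside; z up its axis. Stands under the shelf, in any place of the row.
- weight_100: the 100 g brass weight, the middle one of the three: an upright cylinder 25 mm in diameter and 23 mm tall with a round knob 15 mm in diameter on a short neck; the knob spans heights 28 to 40 mm (40 mm tall in all). Origin: centre of its underside; z up its axis. Stands under the shelf, in any place of the row.
- weight_50: the 50 g brass weight, the smallest of the three: an upright cylinder 19 mm in diameter and 19 mm tall with a round knob 12 mm in diameter on a short neck; the knob spans heights 24 to 36 mm (36 mm tall in all). Origin: centre of its underside; z up its axis. Stands under the shelf, in any place of the row.
- shelf: fixed sorting shelf: board 18 mm thick, underside 190 mm above the counter. Origin: on the counter amid the row of weights, which stand within 6 mm of x = 0 and y = -80, 0, +80 mm. The board spans x = -45 (open front, facing away to the far left) to +65 and y = -165 to +165 mm, so the weights are reached only by leaning the tool in from -x by 35 to 45 degrees. Tins up to 60 mm tall stand on it.
- shelf_post (a point): foot of the post at the shelf's +y end, 20 mm square, at shelf x = +53, y = +155 mm; the other post stands at y = -155 mm. An iron strut rises from each post to the board's front at the same y.
- chute (a point): middle of the tin chute that slopes from the shelf's back edge down to a wooden bin; chute 74 mm wide, 170 mm long; bin 150 x 150 x 85 mm, its middle at shelf x = 270, y = 0 mm. Not needed for the job.
- scupper_grate: bystander: round flat brass grate 100 mm in diameter, 8 mm thick, on the counter; origin: centre of its underside.
- cotter_ring_1: bystander: bronze ring 36 mm across, 5 mm thick, flat on the counter; origin: centre of its underside.
- cotter_ring_2: bystander: a second ring like the first.
- slide_bolt: bystander: tarnished hatch slide bolt on its brass track, plate 50 x 110 mm, bolt along its y axis (125 mm long, from y = -50 to +75 mm), 39 mm tall over the knob; origin: centre of its underside.
Not all that is in view belongs to the job. What is shaped like the swivel but pink or red is not meant.

How it is judged:
By the outcome, as a careful person would: the job done as asked, in the order asked, and still so for the second after the job is handed in, with the robot touching nothing.
It also fails if it takes over 72 s, if anything falls off the work surface, if the arm or the gripper's body presses on something with over 40 N, if the wrist force passes 120 N, or if a joint passes its speed limit or range.

## Working session

There is one attempt and no reset: what is moved stays moved. The work goes in short steps, Python scripts to look and compute and a shell command to move; the robot and the scene stay as the last step left them, time stands still between calls to the robot, and variables do not carry over. Pictures are saved under pics/ and viewed, at most 10 in all, crops included, and the job is handed in when it is done.

```bash
mkdir -p pics
python3 - <<'E'
from station import env, imaging
import cv2
for n in("scene","top"):
    cv2.imwrite(f"pics/{n}0.png",imaging.camera(n)[:,:,::-1])
    c=imaging.get_calibration(n);print(n,c["intrinsics"],c["world_from_camera"])
s=env.get_state();print({k:s[k] for k in("time_s","tcp_pos","tool_rot","width","contact_force")})
E
```

```text
scene [[608.57173647   0.         318.82960139]
 [  0.         608.57173647 243.43324476]
 [  0.           0.           1.        ]] [[-1.27301470e-01  7.97162591e-01 -5.90191612e-01  1.29529355e+03]
 [ 9.91806161e-01  9.58765359e-02 -8.44288423e-02  1.71446889e+02]
 [-1.07179874e-02 -5.96103593e-01 -8.02835993e-01  1.17456432e+03]
 [ 0.00000000e+00  0.00000000e+00  0.00000000e+00  1.00000000e+00]]
top [[583.2189726    0.         314.34470573]
 [  0.         583.2189726  241.64572707]
 [  0.           0.           1.        ]] [[-5.20191935e-03 -9.89754163e-01  1.42687199e-01  3.43729444e+02]
 [-9.99983871e-01  5.47400688e-03  1.51440115e-03  7.40386488e+01]
 [-2.27995555e-03 -1.42677019e-01 -9.89766675e-01  1.46757508e+03]
 [ 0.00000000e+00  0.00000000e+00  0.00000000e+00  1.00000000e+00]]
{'time_s': 0.1, 'tcp_pos': array([ 206.40133236, -589.49115166,  241.64158745]), 'tool_rot': array([-6.12823707e-04,  9.85851436e-01,  1.67620281e-01, -1.12116711e-04]), 'width': 85.49511598807399, 'contact_force': array([ 0.71992616, -0.07902634, -0.30607816])}
```

View pics/scene0.png

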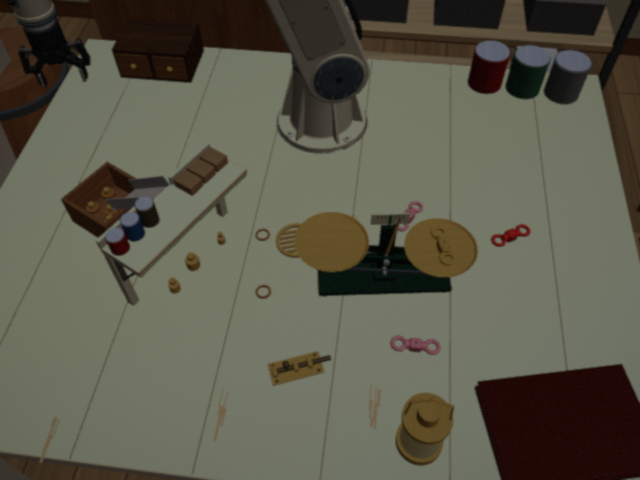

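View pics/top0.png

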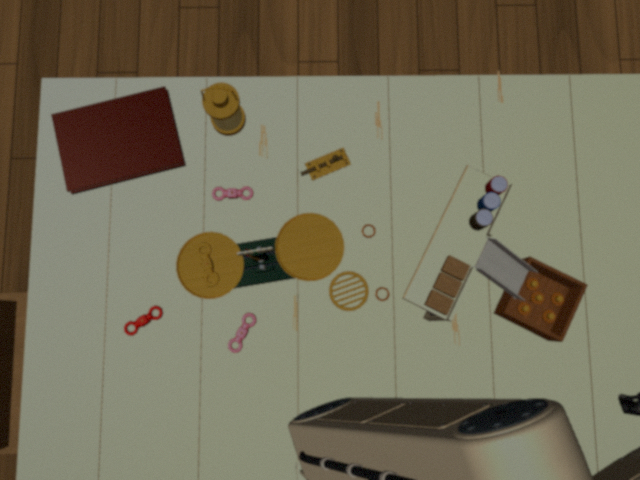

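Scene view: three brass weights stand in front of the shelf at about (173,285), (192,261) and (221,238). The decoy weights in the bin at (100,200) are not meant. The empty weights pan is at (332,241) and the goods pan at (441,247). Of the swivel shapes, the brass one at (443,247) fits. The pink ones at (410,215) and (415,345) and the red one at (510,235) do not. Next I take one enlarged crop to confirm, plus measurements.

```bash
cat > h.py <<'E'
import numpy as np, cv2
from scipy.spatial.transform import Rotation as R
from station import env, imaging
C={n:imaging.get_calibration(n) for n in("scene","top")}
def ray(n,u,v):
    K,T=np.array(C[n]["intrinsics"]),np.array(C[n]["world_from_camera"])
    return T[:3,3],T[:3,:3]@np.linalg.inv(K)@[u,v,1]
def plane(n,u,v,z):
    o,d=ray(n,u,v); return o+d*(z-o[2])/d[2]
def pix(n,p):
    K,T=np.array(C[n]["intrinsics"]),np.array(C[n]["world_from_camera"])
    q=K@(T[:3,:3].T@(np.array(p,float)-T[:3,3])); return q[:2]/q[2]
def tool():
    s=env.get_state(); q=s["tool_rot"]; return s,np.array(s["tcp_pos"]),R.from_quat([q[1],q[2],q[3],q[0]]).as_matrix()
E
python3 - <<'E'
from h import *
im=cv2.imread("pics/scene0.png");t=cv2.imread("pics/top0.png")
a=cv2.resize(im[130:310,60:260],None,fx=4,fy=4,interpolation=cv2.INTER_CUBIC)[:, :]
cv2.imwrite("pics/crop1.png",cv2.resize(im[140:310,95:255],None,fx=3.5,fy=3.5,interpolation=cv2.INTER_CUBIC))
cv2.imwrite("pics/crop2.png",np.hstack([cv2.resize(im[185:305,290:490],None,fx=4,fy=4,interpolation=cv2.INTER_CUBIC)]))
hsv=cv2.cvtColor(im,cv2.COLOR_BGR2HSV)
m=cv2.inRange(hsv,(10,90,40),(32,255,255))
n,l,s,c=cv2.connectedComponentsWithStats(m)
for i in range(1,n):
    if s[i,4]>25: print("scene",s[i],c[i].round(1))
hsv=cv2.cvtColor(t,cv2.COLOR_BGR2HSV);m=cv2.inRange(hsv,(10,90,40),(32,255,255));m[:60]=0
n,l,s,c=cv2.connectedComponentsWithStats(m)
for i in range(1,n):
    if s[i,4]>40: print("top",s[i],c[i].round(1))
E
```

```text
scene [   0   12   62   99 2707] [19.5 67.5]
scene [ 57  16  46  28 843] [78.8 28.3]
scene [ 360   29  253   46 3597] [461.   45.5]
scene [29 54  8 12 70] [32.2 59.6]
scene [ 603   54   37  203 4186] [626.4 128.4]
scene [130  63   7   6  36] [132.9  65.6]
scene [166  66   8   6  37] [169.2  68.4]
scene [  0 104  49  55 894] [ 21.7 127.9]
scene [ 173  147   54   48 1195] [200.8 169.8]
scene [  62  162   73   68 2194] [ 98.1 196.4]
scene [ 276  212   93   61 3991] [326.4 241.5]
scene [386 219  14  36  78] [392.5 236.6]
scene [ 404  218   74   60 3395] [440.3 247.6]
scene [256 229  14  11  51] [262.2 233.9]
scene [217 232   8  12  69] [220.5 238. ]
scene [185 253  15  18 190] [192.2 261.3]
scene [168 278  12  15 133] [173.7 285.2]
scene [256 285  15  13  68] [262.8 291.2]
scene [ 268  352   62   33 1158] [296.3 367.6]
scene [ 396  393   58   72 3036] [423.6 427.6]
scene [   0  456  174   24 1819] [ 69.2 471.3]
top [    0    60   640   420 19569] [161.9 147.1]
top [ 202   83   43   52 1634] [223.5 107.9]
top [302 148  48  32 792] [326.9 163.7]
top [ 274  213   70   68 3747] [308.9 246.8]
top [362 225  13  13  45] [368.2 230.4]
top [ 176  232   69   67 3583] [209.7 265. ]
top [434 256  35  41 849] [451.  276.3]
top [ 495  257   92   84 4092] [543.4 301.6]
top [329 271  40  40 737] [348.4 290.7]
top [376 287  13  14  59] [381.8 294.1]
top [426 290  27  24 406] [438.9 301.7]
top [364 400  83  29 584] [410.5 412.9]
top [445 400  37  24 228] [459.  410.3]
top [354 402  14   9  42] [361.1 405.3]
top [333 406  31  17 163] [347.2 414.3]
top [376 412  23  14 120] [387.6 419.1]
top [609 457  31  23 222] [625.1 469.5]
top [594 468  18  12  60] [603.3 474.8]
```

View pics/crop1.png

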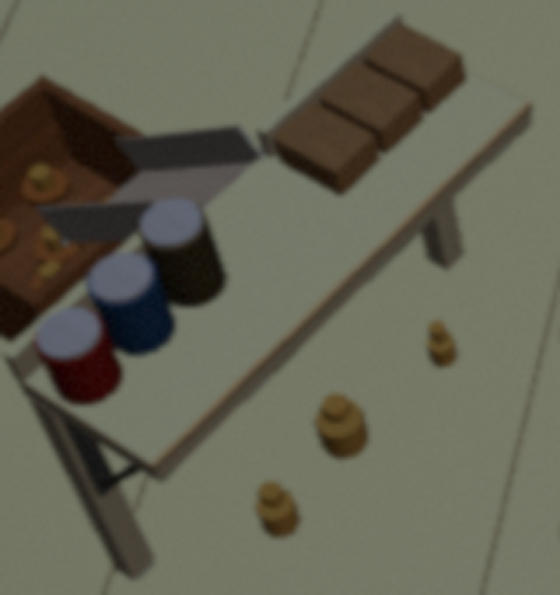

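View pics/crop2.png

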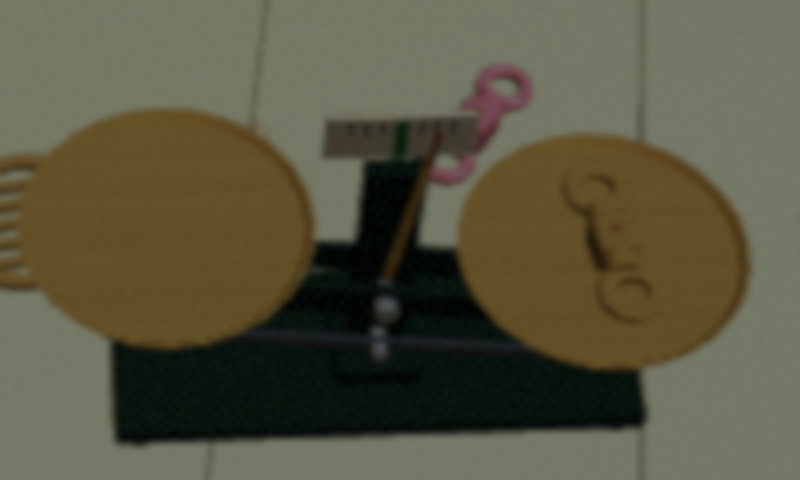

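The crops confirm it: the middle weight at (192,261) is the biggest (200 g), the one at (174,285) is the 100 g and the one at (220,238) is the 50 g. The brass swivel lies in the right pan at (443,247), and the pointer leans to the goods side.

Run:
```python
from h import *
np.set_printoptions(precision=1,suppress=True)
for n,(u,v,z,cu,cv_,cz) in dict(w200=(191.0,256.6,38,192.2,261.3,20),w100=(172.4,281.4,34,173.7,285.2,18),w50=(219.9,234.,30,220.5,238,16)).items():
    print(n,plane("scene",u,v,z),plane("scene",cu,cv_,cz))
print("shelf scene",[plane("scene",u,v,208) for u,v in((246.4,170),(139.9,273.7),(99.3,242.9))])
print("shelf top",[plane("top",u,v,208) for u,v in((467,166),(404,298),(511,185),(448,318))])
# pans: outer rim
print("wpan",plane("top",309.5,246.5,140),plane("scene",332,241,140))
print("gpan",plane("top",210,265,106),plane("scene",440.5,247.6,106))
for n,a,b,z in(("ring1",(368.2,230.4),(262.8,291.2),3),("ring2",(381.8,294.1),(262.2,234.5),3),("grate",(348.4,290.7),(291,240),6),("bolt",(326,164),(297,368),15)):
    print(n,plane("top",*a,z),plane("scene",*b,z))
s,p,M=tool();print(p,M)
```

```text
w200 [ 532.2 -234.7   38. ] [ 532.8 -235.    20. ]
w100 [ 600.9 -260.4   34. ] [ 600.8 -260.8   18. ]
w50 [ 454.3 -185.8   30. ] [ 455.6 -186.    16. ]
shelf scene [array([ 406.1, -112.1,  208. ]), array([ 697.3, -261.3,  208. ]), array([ 635.6, -364. ,  208. ])]
shelf top [array([ 693.3, -264.1,  208. ]), array([ 401.8, -116.3,  208. ]), array([ 649.5, -359.5,  208. ]), array([ 358.6, -209.3,  208. ])]
wpan [523.9  87.3 140. ] [525.   89.6 140. ]
gpan [486.  321.2 106. ] [489.4 322.7 106. ]
ring1 [583.  -60.9   3. ] [583.1 -60.8   3. ]
ring2 [421.2 -91.9   3. ] [423.7 -91.7   3. ]
grate [430.   -8.3   6. ] [434.  -19.2   6. ]
bolt [754.2  45.3  15. ] [765.4  45.5  15. ]
[ 206.4 -589.5  241.6] [[ 0.9  0.3 -0. ]
 [ 0.3 -0.9  0. ]
 [-0.  -0.  -1. ]]
```

```bash
cat >> h.py <<'E'
np.set_printoptions(precision=2,suppress=True)
ex=np.array([-.454,-.891,0]);ex/=np.linalg.norm(ex);ey=np.array([-ex[1],ex[0],0])
def Mt(h,th=0.733):   # tool leaning: points along horizontal h and down; y horizontal
    h=np.array(h,float);h/=np.linalg.norm(h)
    z=h*np.sin(th)-np.array([0,0,np.cos(th)]); y=np.cross([0,0,1],h); 
    return np.column_stack([np.cross(y,z),y,z])
def best(h,th=.733):
    a=Mt(h,th);M=tool()[2];return min((a,a*[-1,-1,1]),key=lambda m:np.linalg.norm(R.from_matrix(M.T@m).as_rotvec()))
def plan(g=None,Mtg=None):  # g: wanted grasp point (world); shift for present orientation (cm) and turn (rad), then shift after turn
    s,p,M=tool()
    print("t",s["time_s"],"tcp",p,"grasp",p-8*M[:,2],"w",s["width"],"F",s["contact_force"],"q",s["joint_pos"])
    if Mtg is not None:
        print("turn",R.from_matrix(M.T@Mtg).as_rotvec())
        if g is not None: print("shift after turn",Mtg.T@(np.array(g)+8*Mtg[:,2]-p)/10)
    elif g is not None: print("shift now cm",M.T@(np.array(g)+8*M[:,2]-p)/10)
E
python3 - <<'E'
from h import *
W=np.array([532.4,-234.8,23.5]); T=best(ex); print(T)
plan(W-130*T[:,2],T); plan([571,-157,400])
E
```

```text
[[ 0.34  0.89 -0.3 ]
 [ 0.66 -0.45 -0.6 ]
 [-0.67  0.   -0.74]]
t 0.1 tcp [ 206.4  -589.49  241.64] grasp [ 206.4  -589.5   249.64] w 85.49511598807399 F [ 0.72 -0.08 -0.31] q [-1.24  0.35  1.63 -0.    1.16 -0.  ]
turn [-0.28 -0.7  -0.73]
shift after turn [ 49.08  12.94 -27.04]
t 0.1 tcp [ 206.4  -589.49  241.64] grasp [ 206.4  -589.5   249.64] w 85.49511598807399 F [ 0.72 -0.08 -0.31] q [-1.24  0.35  1.63 -0.    1.16 -0.  ]
shift now cm [ 48.7  -28.79 -15.  ]
```

```bash
python3 -m creep '{"linear":[[0,0,-3],[0,0,-4],[0,0,-4],[0,0,-4],[2,-1.2,0],[3,-1.8,0],[3.4,-2,0],[3.4,-2,0],[3.4,-2,0],[3.4,-2,0]],"delta_rot":[[0,0,0],[0,0,0],[0,0,0],[0,0,0],[0,0,0],[0,0,0],[0,0,0],[0,0,0],[0,0,0],[0,0,0]],"gripper":[-0.18,-0.18,-0.18,-0.18,-0.18,-0.18,-0.18,-0.18,-0.18,-0.18]}' 60
python3 -m creep '{"linear":[[3.4,-2,0],[3.4,-2,0],[3.4,-2,0],[3.4,-2,0],[3.4,-2,0],[3.4,-2,0],[3.4,-2,0],[3.3,-1.8,0],[2.5,-1.5,0],[0,0,0]],"delta_rot":[[0,0,0],[0,0,0],[0,0,0],[0,0,0],[0,0,0],[0,0,0],[0,0,0],[0,0,0],[0,0,0],[0,0,0]],"gripper":[-0.18,-0.18,-0.18,-0.18,-0.18,-0.18,-0.18,-0.18,-0.18,-0.18]}'
python3 - <<'E'
from h import *
W=np.array([532.4,-234.8,23.5]); T=best(ex)
plan(W-130*T[:,2],T)
E
```

```text
time_s: 1.1
tcp_pos: [346.4, -423.2, 392.0]
tool_rot: [-0.0, 0.986, 0.167, -0.0]
contact_force: [0.0, 0.4, 0.2]
width: 50.3
gripper_force: 0.0
time_s: 2.1
tcp_pos: [569.6, -160.8, 391.5]
tool_rot: [-0.001, 0.986, 0.169, -0.0]
contact_force: [-0.3, -0.2, 0.4]
width: 50.5
gripper_force: 0.0
t 2.1 tcp [ 569.59 -160.77  391.48] grasp [ 569.59 -160.78  399.48] w 50.451823648408336 F [-0.31 -0.21  0.39] q [-0.28  0.2   1.52  0.    1.43  0.95]
turn [-0.28 -0.7  -0.72]
shift after turn [18.47  0.05 20.69]
```

```bash
python3 -m creep '{"linear":[[0,0,0],[0,0,0],[0,0,0],[0,0,0],[0,0,0],[0,0,0],[0,0,0],[0,0,0],[0,0,0],[0,0,0]],"delta_rot":[[-0.035,-0.0875,-0.09],[-0.035,-0.0875,-0.09],[-0.035,-0.0875,-0.09],[-0.035,-0.0875,-0.09],[-0.035,-0.0875,-0.09],[-0.035,-0.0875,-0.09],[-0.035,-0.0875,-0.09],[-0.035,-0.0875,-0.09],[0,0,0],[0,0,0]],"gripper":[-0.18,-0.18,-0.18,-0.18,-0.18,-0.18,-0.18,-0.18,-0.18,-0.18]}'
python3 - <<'E'
from h import *
W=np.array([532.4,-234.8,23.5]); T=best(ex)
plan(W-130*T[:,2],T);plan(W-130*T[:,2])
E
```

```text
time_s: 3.1
tcp_pos: [567.7, -163.6, 391.9]
tool_rot: [0.187, 0.798, 0.484, -0.307]
contact_force: [0.4, -0.9, 1.1]
width: 50.0
gripper_force: 0.0
t 3.1 tcp [ 567.72 -163.56  391.93] grasp [ 570.19 -158.8   397.86] w 50.03727165285029 F [ 0.43 -0.92  1.06] q [ 0.05  0.38  1.46 -0.63  1.7   0.57]
turn [-0.    0.   -0.01]
shift after turn [18.74  0.09 20.5 ]
t 3.1 tcp [ 567.72 -163.56  391.93] grasp [ 570.19 -158.8   397.86] w 50.03727165285029 F [ 0.43 -0.92  1.06] q [ 0.05  0.38  1.46 -0.63  1.7   0.57]
shift now cm [18.79  0.02 20.46]
```

```bash
python3 -m creep '{"linear":[[1.5,0,1.6],[2.5,0,2.7],[2.5,0,2.7],[2.5,0,2.7],[2.5,0,2.7],[2.5,0,2.7],[2.5,0,2.7],[2.3,0,2.7],[0,0,0],[0,0,0]],"delta_rot":[[0,0,0],[0,0,0],[0,0,0],[0,0,0],[0,0,0],[0,0,0],[0,0,0],[0,0,0],[0,0,0],[0,0,-0.01]],"gripper":[-0.18,-0.18,-0.18,-0.18,-0.18,-0.18,-0.18,-0.18,-0.18,-0.18]}'
python3 - <<'E'
from h import *
W=np.array([532.4,-234.8,23.5]); T=best(ex)
plan(W,T);plan(W)
cv2.imwrite("pics/s2.png",imaging.camera("scene")[100:400,60:460,::-1].repeat(2,0).repeat(2,1))
E
```

```text
time_s: 4.1
tcp_pos: [569.3, -163.3, 115.1]
tool_rot: [0.186, 0.796, 0.487, -0.308]
contact_force: [0.7, -0.4, -0.0]
width: 50.3
gripper_force: 0.0
t 4.1 tcp [ 569.3  -163.32  115.13] grasp [ 571.77 -158.55  121.05] w 50.323355173485034 F [ 0.68 -0.37 -0.03] q [ 0.05  0.67  1.66 -0.64  1.31  0.85]
turn [-0.  0.  0.]
shift after turn [ 0.15 -0.04 12.99]
t 4.1 tcp [ 569.3  -163.32  115.13] grasp [ 571.77 -158.55  121.05] w 50.323355173485034 F [ 0.68 -0.37 -0.03] q [ 0.05  0.67  1.66 -0.64  1.31  0.85]
shift now cm [ 0.19  0.01 12.99]
```

View pics/s2.png

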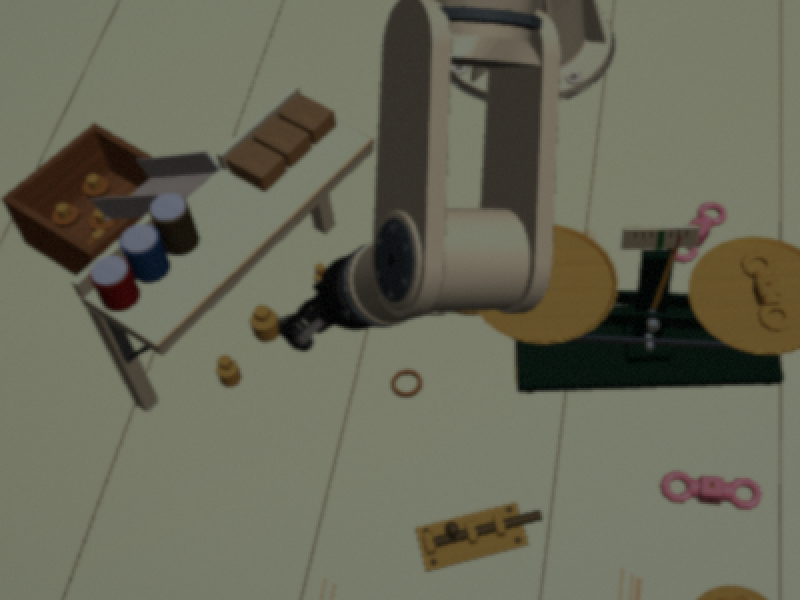

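The gripper, at (300,330) in the crop, points at the 200 g weight at (265,322). The forearm is clear of the shelf, so I advance and grip.

```bash
python3 -m creep '{"linear":[[0.1,0,1],[0.1,0,2],[0,0,2],[0,0,2],[0,0,2],[0,0,1.5],[0,0,1.2],[0,0,0.8],[0,0,0.5],[0,0,0]],"delta_rot":[[0,0,0],[0,0,0],[0,0,0],[0,0,0],[0,0,0],[0,0,0],[0,0,0],[0,0,0],[0,0,0],[0,0,0]],"gripper":[-0.18,-0.18,-0.18,-0.18,-0.18,-0.18,-0.18,-0.18,-0.18,-0.18]}'
python3 -m creep '{"linear":[[0,0,0],[0,0,0],[0,0,0],[0,0,0],[0,0,0],[0,0,0],[0,0,0],[0,0,0],[0,0,0],[0,0,0]],"delta_rot":[[0,0,0],[0,0,0],[0,0,0],[0,0,0],[0,0,0],[0,0,0],[0,0,0],[0,0,0],[0,0,0],[0,0,0]],"gripper":[0,0.1,0.2,0.3,0.4,0.5,0.6,0.6,0.6,0.6]}' 35
python3 - <<'E'
from h import *
plan([532.4,-234.8,23.5])
E
```

```text
time_s: 5.15
tcp_pos: [529.6, -238.9, 16.4]
tool_rot: [0.186, 0.795, 0.488, -0.308]
contact_force: [-0.2, -0.0, 0.1]
width: 50.3
gripper_force: 0.0
time_s: 6.15
tcp_pos: [530.0, -238.5, 16.9]
tool_rot: [0.187, 0.795, 0.488, -0.308]
contact_force: [-1.0, 5.1, 5.8]
width: 30.3
gripper_force: 34.8
t 6.15 tcp [ 529.95 -238.49   16.92] grasp [ 532.41 -233.71   22.84] w 30.34800818770306 F [-0.98  5.06  5.84] q [-0.07  0.77  1.76 -0.76  1.1   0.93]
shift now cm [-0.12  0.05  0.02]
```

```bash
python3 -m creep '{"linear":[[-0.2,0,-0.2],[-0.4,0,-0.4],[-0.3,0,-1.2],[0,0,-2],[0,0,-2],[0,0,-2],[0,0,-2],[0,0,-2],[0,0,-1],[0,0,0]],"delta_rot":[[0,0,0],[0,0,0],[0,0,0],[0,0,0],[0,0,0],[0,0,0],[0,0,0],[0,0,0],[0,0,0],[0,0,0]],"gripper":[0.6,0.6,0.6,0.6,0.6,0.6,0.6,0.6,0.6,0.6]}'
python3 - <<'E'
from h import *
plan()
im=imaging.camera("scene")[:,:,::-1]
p=tool()[1];u,v=pix("scene",p).astype(int);print(u,v)
cv2.imwrite("pics/s3.png",cv2.resize(im[v-50:v+50,u-60:u+60],None,fx=5,fy=5,interpolation=cv2.INTER_CUBIC))
E
```

```text
time_s: 7.15
tcp_pos: [567.4, -167.5, 118.6]
tool_rot: [0.187, 0.795, 0.489, -0.307]
contact_force: [0.3, -0.4, -2.1]
width: 30.6
gripper_force: 35.0
t 7.15 tcp [ 567.38 -167.49  118.62] grasp [ 569.82 -162.72  124.55] w 30.574008882699427 F [ 0.32 -0.39 -2.07] q [ 0.04  0.66  1.66 -0.65  1.31  0.85]
210 251
```

View pics/s3.png

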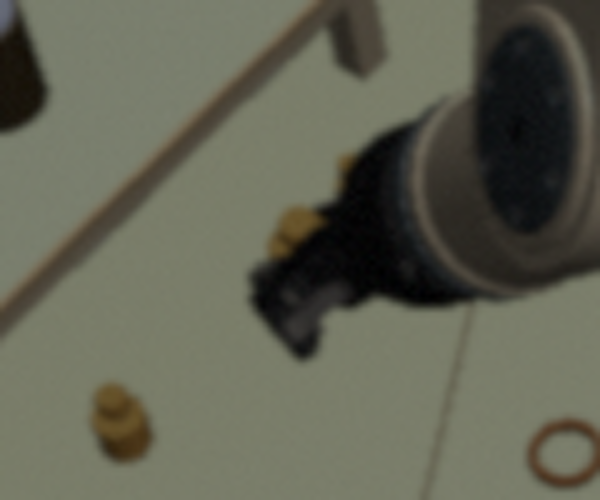

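The weight is held (wrist reads 2.07 N, about 200 g) and upright. Next I raise it and yaw away from the balance column.

```bash
python3 -m creep '{"linear":[[-1,0,-1.1],[-1.8,0,-2],[-1.8,0,-2],[-1.8,0,-2],[-1.6,0,-1.8],[0,0,0],[0,0,0],[0,0,0],[0,0,0],[0,0,0]],"delta_rot":[[0,0,0],[0,0,0],[0,0,0],[0,0,0],[0,0,0],[0.05,0,0.055],[0.0876,0,0.0972],[0.0876,0,0.0972],[0.0876,0,0.0972],[0.0876,0,0.0972]],"gripper":[0.6,0.6,0.6,0.6,0.6,0.6,0.6,0.6,0.6,0.6]}'
python3 -m creep '{"linear":[[0,0,0],[0,0,0],[0,0,0],[0,0,0],[0,0,0],[0,0,0],[0,0,0],[0,0,0],[0,0,0],[0,0,0]],"delta_rot":[[0.0876,0,0.0972],[0.0876,0,0.0972],[0.0876,0,0.0972],[0.0876,0,0.0972],[0.0876,0,0.0972],[0.04,0,0.043],[0,0,0],[0,0,0],[0,0,0],[0,0,0]],"gripper":[0.6,0.6,0.6,0.6,0.6,0.6,0.6,0.6,0.6,0.6]}'
python3 - <<'E'
from h import *
h=[-.978,.208,0]; T=best(h); plan([485.4,96.8,215],T); plan([485.4,96.8,215])
E
```

```text
time_s: 8.2
tcp_pos: [566.5, -168.3, 237.3]
tool_rot: [0.088, 0.904, 0.23, -0.351]
contact_force: [-0.3, -0.3, -2.6]
width: 30.5
gripper_force: 35.0
time_s: 9.2
tcp_pos: [566.9, -167.5, 237.1]
tool_rot: [-0.037, 0.927, -0.097, -0.359]
contact_force: [0.3, 0.0, -2.0]
width: 30.8
gripper_force: 35.0
t 9.2 tcp [ 566.93 -167.47  237.14] grasp [ 572.21 -168.58  243.05] w 30.806380540196685 F [ 0.27  0.03 -2.02] q [-0.27  0.72  1.23 -0.04  1.93  1.51]
turn [0.   0.01 0.  ]
shift after turn [ -8.53 -24.15  11.46]
t 9.2 tcp [ 566.93 -167.47  237.14] grasp [ 572.21 -168.58  243.05] w 30.806380540196685 F [ 0.27  0.03 -2.02] q [-0.27  0.72  1.23 -0.04  1.93  1.51]
shift now cm [ -8.46 -24.17  11.48]
```

```bash
python3 -m creep '{"linear":[[-0.5,-1.3,0.6],[-1,-2.9,1.4],[-1,-2.9,1.4],[-1,-2.9,1.4],[-1,-2.9,1.4],[-1,-2.9,1.4],[-1,-2.9,1.4],[-1,-2.9,1.4],[-0.6,-1.6,0.7],[-0.4,-1,0.4]],"delta_rot":[[0,0,0],[0,0,0],[0,0,0],[0,0,0],[0,0,0],[0,0,0],[0,0,0],[0,0,0],[0,0,0],[0,0.01,0]],"gripper":[0.6,0.6,0.6,0.6,0.6,0.6,0.6,0.6,0.6,0.6]}'
python3 - <<'E'
from h import *
plan([485.4,96.8,162])
t=imaging.camera("top")[:,:,::-1];s=imaging.camera("scene")[:,:,::-1]
cv2.imwrite("pics/s4.png",np.hstack([cv2.resize(t[180:330,160:380],None,fx=1.8,fy=2),cv2.resize(s[160:310,260:460],None,fx=2,fy=2)]))
E
```

```text
time_s: 10.2
tcp_pos: [479.4, 99.6, 209.0]
tool_rot: [-0.037, 0.929, -0.097, -0.355]
contact_force: [0.4, -0.6, -2.9]
width: 31.1
gripper_force: 35.0
t 10.2 tcp [479.39  99.61 209.01] grasp [484.61  98.51 214.98] w 31.125903936678082 F [ 0.41 -0.59 -2.88] q [0.08 0.58 1.55 0.19 1.71 1.81]
shift now cm [3.61 0.14 3.87]
```

View pics/s4.png

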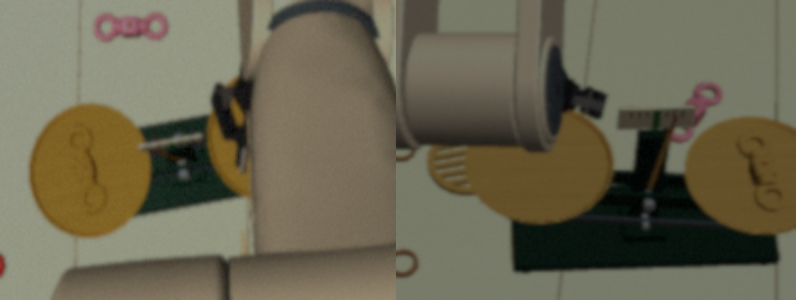

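Both views show the held weight above the robot-side part of the weights pan, clear of the ivory plate. Lowering gently.

```bash
python3 -m creep '{"linear":[[0.3,0.1,0.3],[0.5,0.1,0.55],[0.5,0.1,0.55],[0.5,0.1,0.55],[0.5,0,0.55],[0.5,0,0.5],[0.4,0,0.4],[0.2,0,0.2],[0.1,0,0.1],[0,0,0]],"delta_rot":[[0,0,0],[0,0,0],[0,0,0],[0,0,0],[0,0,0],[0,0,0],[0,0,0],[0,0,0],[0,0,0],[0,0,0]],"gripper":[0.6,0.6,0.6,0.6,0.6,0.6,0.6,0.6,0.6,0.6]}'
python3 -m creep '{"linear":[[0.05,0,0.055],[0.05,0,0.055],[0.05,0,0.055],[0.05,0,0.055],[0.05,0,0.055],[0.05,0,0.055],[0.05,0,0.055],[0,0,0],[0,0,0],[0,0,0]],"delta_rot":[[0,0,0],[0,0,0],[0,0,0],[0,0,0],[0,0,0],[0,0,0],[0,0,0],[0,0,0],[0,0,0],[0,0,0]],"gripper":[0.6,0.6,0.6,0.6,0.6,0.6,0.6,0.6,0.6,0.6]}'
python3 - <<'E'
from h import *
plan([485.4,92,155])
im=imaging.camera("scene")[:,:,::-1];cv2.imwrite("pics/raw5.png",im)
h=cv2.cvtColor(im,cv2.COLOR_BGR2HSV);m=cv2.inRange(h,(10,90,40),(32,255,255))
n,l,s,c=cv2.connectedComponentsWithStats(m[:, 385:]);
for i in range(1,n):
    if s[i,4]>1000: print(s[i],c[i])
E
```

```text
time_s: 11.3
tcp_pos: [480.9, 93.7, 158.1]
tool_rot: [-0.037, 0.929, -0.098, -0.355]
contact_force: [-0.6, -0.4, -1.1]
width: 31.0
gripper_force: 35.0
time_s: 12.3
tcp_pos: [481.0, 93.6, 153.1]
tool_rot: [-0.037, 0.929, -0.098, -0.355]
contact_force: [-0.2, -0.4, -0.9]
width: 30.7
gripper_force: 35.2
t 12.3 tcp [480.95  93.6  153.07] grasp [486.17  92.49 159.04] w 30.717546072338646 F [-0.19 -0.4  -0.93] q [0.07 0.65 1.58 0.18 1.63 1.79]
shift now cm [0.22 0.06 0.34]
[  15   32  213   43 2716] [102.31  46.94]
[ 218   54   37  203 4194] [241.33 128.45]
[  19  218   74   60 3397] [ 55.36 247.46]
[  11  393   58   72 3037] [ 38.59 427.57]
```

```bash
python3 -m creep '{"linear":[[0.05,0,0.055],[0.05,0,0.055],[0.05,0,0.055],[0.05,0,0.055],[0.05,0,0.055],[0.05,0,0.055],[0,0,0],[0,0,0],[0,0,0],[0,0,0]],"delta_rot":[[0,0,0],[0,0,0],[0,0,0],[0,0,0],[0,0,0],[0,0,0],[0,0,0],[0,0,0],[0,0,0],[0,0,0]],"gripper":[0.6,0.6,0.6,0.6,0.6,0.6,0.6,0.6,0.6,0.6]}'
cat >> h.py <<'E'
def fz(n=8):
    F=[]
    for i in range(n): imaging.camera("scene"); F.append(env.get_state()["contact_force"])
    print("meanF",np.mean(F,0),np.std(F,0))
def goods(name):
    im=imaging.camera("scene")[:,:,::-1];cv2.imwrite(name,im)
    m=cv2.inRange(cv2.cvtColor(im,cv2.COLOR_BGR2HSV),(10,90,40),(32,255,255))[:,385:]
    n,l,s,c=cv2.connectedComponentsWithStats(m)
    print([(s[i][:4],c[i]) for i in range(1,n) if s[i,4]>2500 and 200<c[i][1]<300])
E
python3 - <<'E'
from h import *
plan(); fz(); goods("pics/raw6.png")
E
```

```text
time_s: 13.35
tcp_pos: [480.9, 93.7, 148.5]
tool_rot: [-0.037, 0.929, -0.098, -0.355]
contact_force: [-0.5, -1.0, -0.6]
width: 30.5
gripper_force: 35.2
t 13.35 tcp [480.94  93.65 148.52] grasp [486.15  92.54 154.49] w 30.53914619033967 F [-0.54 -0.96 -0.58] q [0.07 0.65 1.58 0.18 1.62 1.79]
meanF [ 0.32 -1.31  0.68] [0.65 0.49 0.34]
[(array([ 19, 217,  74,  60], dtype=int32), array([ 55.92, 246.2 ]))]
```

```bash
python3 -m creep '{"linear":[[0,0,0],[0,0,0],[0,0,0],[0,0,0],[0,0,0],[0,0,0],[0,0,0],[0,0,0],[0,0,0],[0,0,0]],"delta_rot":[[0,0,0],[0,0,0],[0,0,0],[0,0,0],[0,0,0],[0,0,0],[0,0,0],[0,0,0],[0,0,0],[0,0,0]],"gripper":[0.28,0.26,0.24,0.22,0.2,0.16,0.12,0.06,0,-0.06]}'
python3 -m creep '{"linear":[[0,0,0],[0,0,-0.5],[0,0,-1],[0,0,-1.5],[0,0,-2],[0,0,-2],[0,0,-2],[0,0,-2],[0,0,-2],[0,0,0]],"delta_rot":[[0,0,0],[0,0,0],[0,0,0],[0,0,0],[0,0,0],[0,0,0],[0,0,0],[0,0,0],[0,0,0],[0,0,0]],"gripper":[-0.06,-0.06,-0.06,-0.06,-0.06,-0.06,-0.06,-0.06,-0.06,-0.06]}'
python3 - <<'E'
from h import *
plan(); goods("pics/raw7.png")
im=cv2.imread("pics/raw7.png");a=cv2.imread("pics/raw6.png");
cv2.imwrite("pics/s7.png",cv2.resize(im[170:310,270:490],None,fx=3.5,fy=3.5,interpolation=cv2.INTER_CUBIC))
E
```

```text
time_s: 14.8
tcp_pos: [480.9, 93.7, 148.5]
tool_rot: [-0.037, 0.929, -0.098, -0.355]
contact_force: [-0.2, -0.0, 0.3]
width: 45.3
gripper_force: 0.0
time_s: 15.8
tcp_pos: [568.2, 75.2, 247.8]
tool_rot: [-0.037, 0.93, -0.099, -0.352]
contact_force: [0.2, -0.0, 0.1]
width: 45.2
gripper_force: 0.0
t 15.8 tcp [568.23  75.18 247.84] grasp [573.42  74.07 253.84] w 45.22018724849437 F [ 0.19 -0.03  0.14] q [0.04 0.66 1.3  0.17 1.88 1.81]
[(array([ 19, 218,  74,  60], dtype=int32), array([ 55.55, 247.03]))]
```

View pics/s7.png

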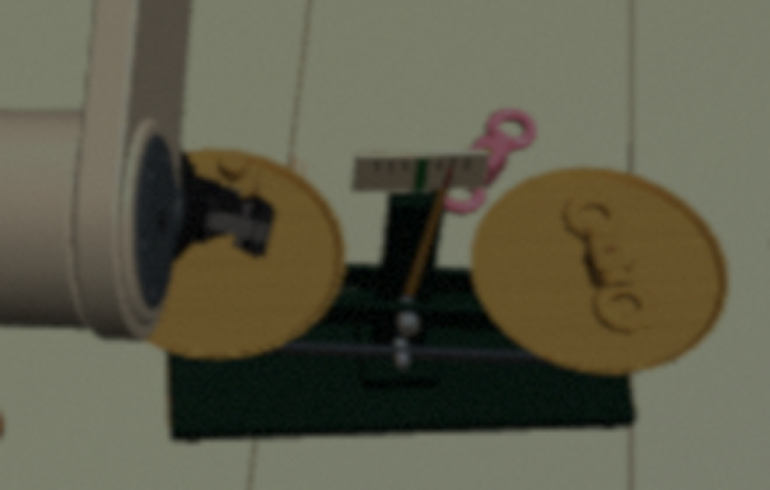

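The 200 g weight stands upright on the pan (crop (232,165), next to the gripper). The pointer tip at (448,170) is still well to the goods side of the band at (421,175), so at least the 100 g is needed. I'll measure the angle numerically.

```bash
cat >> h.py <<'E'
def pointer(ims):
    im=np.mean(ims,0)[212:226,366:414]   # RGB
    r,g,b=im[...,0],im[...,1],im[...,2]
    out=[]
    for row in range(3,12):
        red=np.clip((r-b)[row]-np.median((r-b)[row])-6,0,None); gr=np.clip((g-r)[row]-np.median((g-r)[row])-6,0,None)
        xs=np.arange(366,414)
        out.append((row+212,(red*xs).sum()/max(red.sum(),1e-6),red.max(),(gr*xs).sum()/max(gr.sum(),1e-6),gr.max()))
    print(np.array(out))
def frames(n=8): return [imaging.camera("scene").astype(float) for _ in range(n)]
E
python3 - <<'E'
from h import *
print("start");pointer([cv2.imread("pics/scene0.png")[:,:,::-1].astype(float)])
f=frames(8);pointer(f)
f=frames(8);pointer(f); goods("pics/raw8.png")
W=np.array([600.9,-260.6,22.5]);T=best(ex);plan(W-130*T[:,2],T)
E
```

```text
start
[[215.   411.5   12.   381.69   5.  ]
 [216.   411.32  13.5  384.88  15.  ]
 [217.   411.08  13.   386.22  18.  ]
 [218.   408.57  13.   385.55  21.  ]
 [219.   407.41   8.   385.53  23.  ]
 [220.   409.12   7.   385.56  23.  ]
 [221.   409.14   4.   385.07  20.  ]
 [222.     0.     0.   386.37  17.5 ]
 [223.   401.83   2.   387.4   14.  ]]
[[215.   411.59  11.94 382.26   6.06]
 [216.   411.33  13.12 385.2   19.12]
 [217.   411.1   13.5  384.95  21.44]
 [218.   409.16  12.44 385.06  22.88]
 [219.   408.88   8.44 385.05  22.12]
 [220.   409.33   6.44 385.01  22.38]
 [221.   409.21   3.44 385.86  21.38]
 [222.   397.     1.25 386.66  17.88]
 [223.   400.03   3.25 387.62  15.94]]
[[215.   411.59  12.06 382.38   5.88]
 [216.   411.32  13.19 385.01  19.38]
 [217.   411.1   13.31 385.33  21.75]
 [218.   409.02  12.44 385.41  21.75]
 [219.   408.99   8.06 385.2   23.19]
 [220.   408.77   6.19 385.07  22.75]
 [221.   409.24   3.75 385.7   20.19]
 [222.   397.     0.5  386.68  17.44]
 [223.   399.44   3.38 387.81  16.31]]
[(array([ 19, 218,  74,  60], dtype=int32), array([ 55.55, 247.04]))]
t 16.7 tcp [565.7   75.62 245.44] grasp [570.91  74.51 251.41] w 44.91286304435309 F [-0.59 -0.09  0.05] q [0.04 0.67 1.31 0.17 1.88 1.81]
turn [-0.87 -0.   -0.98]
shift after turn [-6.16 18.4  23.34]
```

```bash
cat >> h.py <<'E'
def ptr(im):  # rgb; line through the pointer in front of the dark column -> column at row 225 minus at row 252
    sub=im[219:256,376:404].astype(float); w=np.clip(sub[...,0]-sub[...,2]-25,0,None)
    pts=[(y+219,(w[y]*np.arange(376,404)).sum()/w[y].sum()) for y in range(37) if w[y].max()>8]
    p=np.array(pts); p=p[(p[:,0]>226)&(p[:,0]<252)]
    k=np.polyfit(p[:,0],p[:,1],1); return -k[0],len(p)
E
python3 - <<'E'
from h import *
for f in("scene0","raw5","raw6","raw7","raw8"): print(f,ptr(cv2.imread(f"pics/{f}.png")[:,:,::-1]))
# predicted slope per angle: pivot (504,204), height ~100..225
c=np.array([505.5,205,0]);yb=np.array([-.156,.988,0])
for a in(-.14,-.12,-.1,-.05,0):
    d=np.array([0,0,np.cos(a)])-np.sin(a)*yb
    P=[pix("scene",c+[0,0,105]+d*k) for k in(40,110)];print(a,(P[1][0]-P[0][0])/(P[0][1]-P[1][1]))
E
```

```text
scene0 (np.float64(0.45965605031181417), 23)
raw5 (np.float64(0.4563133857236917), 20)
raw6 (np.float64(0.41887653998373997), 24)
raw7 (np.float64(0.43795532804188814), 25)
raw8 (np.float64(0.4414066915832012), 25)
-0.14 0.3677676563149089
-0.12 0.3338722180118022
-0.1 0.30007122778099166
-0.05 0.21580305193181748
0 0.13153180992452826
```

Pointer slope gives about -0.129 rad, so the swivel is about 350–360 g. Both the 100 g and the 50 g are needed, and I fetch the 100 g now.

```bash
python3 -m creep '{"linear":[[0.6,1.5,-0.5],[1.1,2.8,-0.9],[1.1,2.8,-0.9],[1.1,2.8,-0.9],[1.1,2.8,-0.9],[1.1,2.8,-0.9],[1.1,2.8,-0.9],[1.1,2.8,-0.9],[0.8,2,-0.7],[0.3,0.7,-0.2]],"delta_rot":[[0,0,0],[0,0,0],[0,0,0],[0,0,0],[0,0,0],[0,0,0],[0,0,0],[0,0,0],[0,0,0],[0,0,0]],"gripper":[-0.18,-0.18,-0.18,-0.18,-0.18,-0.18,-0.18,-0.18,-0.18,-0.18]}'
python3 -m creep '{"linear":[[0,0,0],[0,0,0],[0,0,0],[0,0,0],[0,0,0],[0,0,0],[0,0,0],[0,0,0],[0,0,0],[0,0,0]],"delta_rot":[[-0.087,0,-0.098],[-0.087,0,-0.098],[-0.087,0,-0.098],[-0.087,0,-0.098],[-0.087,0,-0.098],[-0.087,0,-0.098],[-0.087,0,-0.098],[-0.087,0,-0.098],[-0.087,0,-0.098],[-0.087,0,-0.098]],"gripper":[-0.18,-0.18,-0.18,-0.18,-0.18,-0.18,-0.18,-0.18,-0.18,-0.18]}'
python3 - <<'E'
from h import *
W=np.array([600.9,-260.6,22.5]);T=best(ex);plan(W-130*T[:,2],T);plan(W-130*T[:,2])
E
```

```text
time_s: 17.7
tcp_pos: [634.6, -185.8, 240.0]
tool_rot: [-0.037, 0.929, -0.1, -0.355]
contact_force: [-0.5, 0.4, -0.1]
width: 50.0
gripper_force: 0.0
time_s: 18.7
tcp_pos: [634.7, -181.8, 240.5]
tool_rot: [0.186, 0.795, 0.491, -0.304]
contact_force: [-0.0, -0.3, -0.9]
width: 50.5
gripper_force: 0.0
t 18.7 tcp [ 634.67 -181.79  240.45] grasp [ 637.07 -177.04  246.43] w 50.52576446346063 F [-0.04 -0.34 -0.93] q [ 0.02  0.6   1.44 -0.63  1.51  0.65]
turn [ 0.   -0.01  0.01]
shift after turn [8.23 0.57 9.72]
t 18.7 tcp [ 634.67 -181.79  240.45] grasp [ 637.07 -177.04  246.43] w 50.52576446346063 F [-0.04 -0.34 -0.93] q [ 0.02  0.6   1.44 -0.63  1.51  0.65]
shift now cm [8.17 0.61 9.77]
```

```bash
python3 -m creep '{"linear":[[0.8,0.1,1],[1.5,0.1,1.8],[1.5,0.1,1.8],[1.5,0.1,1.8],[1.5,0.1,1.8],[1.1,0.1,1.2],[0.3,0,0.4],[0,0,0.7],[0,0,1],[0,0,1]],"delta_rot":[[0,-0.005,0.005],[0,-0.005,0.005],[0,0,0],[0,0,0],[0,0,0],[0,0,0],[0,0,0],[0,0,0],[0,0,0],[0,0,0]],"gripper":[-0.18,-0.18,-0.18,-0.18,-0.18,-0.18,-0.18,-0.18,-0.18,-0.18]}'
python3 - <<'E'
from h import *
W=np.array([600.9,-260.6,22.5]);T=best(ex);plan(W,T);plan(W)
E
```

```text
time_s: 19.7
tcp_pos: [629.9, -206.5, 93.2]
tool_rot: [0.189, 0.798, 0.484, -0.307]
contact_force: [-0.5, -0.7, 0.4]
width: 50.4
gripper_force: 0.0
t 19.7 tcp [ 629.9  -206.55   93.21] grasp [ 632.35 -201.76   99.13] w 50.4097156728039 F [-0.47 -0.66  0.43] q [-0.01  0.76  1.51 -0.67  1.31  0.8 ]
turn [-0.    0.   -0.01]
shift after turn [ 0.17 -0.13 10.16]
t 19.7 tcp [ 629.9  -206.55   93.21] grasp [ 632.35 -201.76   99.13] w 50.4097156728039 F [-0.47 -0.66  0.43] q [-0.01  0.76  1.51 -0.67  1.31  0.8 ]
shift now cm [ 0.21 -0.12 10.16]
```

```bash
python3 -m creep '{"linear":[[0.1,-0.1,1],[0.1,0,1.8],[0,0,2],[0,0,1.8],[0,0,1.5],[0,0,1.1],[0,0,0.6],[0,0,0.35],[0,0,0],[0,0,0]],"delta_rot":[[0,0,0],[0,0,0],[0,0,0],[0,0,0],[0,0,0],[0,0,0],[0,0,0],[0,0,0],[0,0,0],[0,0,0]],"gripper":[-0.18,-0.18,-0.18,-0.18,-0.18,-0.18,-0.18,-0.18,-0.18,-0.18]}'
python3 -m creep '{"linear":[[0,0,0],[0,0,0],[0,0,0],[0,0,0],[0,0,0],[0,0,0],[0,0,0],[0,0,0],[0,0,0],[0,0,0]],"delta_rot":[[0,0,0],[0,0,0],[0,0,0],[0,0,0],[0,0,0],[0,0,0],[0,0,0],[0,0,0],[0,0,0],[0,0,0]],"gripper":[0,0.15,0.3,0.4,0.5,0.6,0.7,0.7,0.7,0.7]}' 30
python3 - <<'E'
from h import *
plan()
E
python3 -m creep '{"linear":[[-0.2,0,-0.2],[-0.4,0,-0.4],[-0.3,0,-1.2],[0,0,-2],[0,0,-2],[0,0,-2],[0,0,-2],[0,0,-2],[0,0,-1],[0,0,0]],"delta_rot":[[0,0,0],[0,0,0],[0,0,0],[0,0,0],[0,0,0],[0,0,0],[0,0,0],[0,0,0],[0,0,0],[0,0,0]],"gripper":[0.7,0.7,0.7,0.7,0.7,0.7,0.7,0.7,0.7,0.7]}'
```

```text
time_s: 20.7
tcp_pos: [598.8, -264.7, 16.7]
tool_rot: [0.189, 0.797, 0.484, -0.307]
contact_force: [-0.7, -0.1, 0.3]
width: 50.8
gripper_force: 0.0
time_s: 21.7
tcp_pos: [598.4, -264.9, 16.5]
tool_rot: [0.189, 0.797, 0.484, -0.307]
contact_force: [-0.7, 3.5, 4.3]
width: 23.8
gripper_force: 29.8
t 21.7 tcp [ 598.35 -264.88   16.5 ] grasp [ 600.81 -260.09   22.42] w 23.798550454325337 F [-0.68  3.51  4.27] q [-0.1   0.84  1.59 -0.75  1.16  0.85]
time_s: 22.7
tcp_pos: [636.2, -192.8, 119.0]
tool_rot: [0.19, 0.797, 0.484, -0.306]
contact_force: [-0.5, 0.3, -1.3]
width: 23.7
gripper_force: 29.6
```

```bash
python3 -m creep '{"linear":[[-1,0,-1.1],[-1.8,0,-2],[-1.8,0,-2],[-1.8,0,-2],[-1.6,0,-1.8],[0,0,0],[0,0,0],[0,0,0],[0,0,0],[0,0,0]],"delta_rot":[[0,0,0],[0,0,0],[0,0,0],[0,0,0],[0,0,0],[0.05,0,0.055],[0.0876,0,0.0972],[0.0876,0,0.0972],[0.0876,0,0.0972],[0.0876,0,0.0972]],"gripper":[0.7,0.7,0.7,0.7,0.7,0.7,0.7,0.7,0.7,0.7]}'
python3 -m creep '{"linear":[[0,0,0],[0,0,0],[0,0,0],[0,0,0],[0,0,0],[0,0,0],[0,0,0],[0,0,0],[0,0,0],[0,0,0]],"delta_rot":[[0.0876,0,0.0972],[0.0876,0,0.0972],[0.0876,0,0.0972],[0.0876,0,0.0972],[0.0876,0,0.0972],[0.04,0,0.043],[0,0,0],[0,0,0],[0,0,0],[0,0,0]],"gripper":[0.7,0.7,0.7,0.7,0.7,0.7,0.7,0.7,0.7,0.7]}'
python3 - <<'E'
from h import *
T=best([-.978,.208,0]); g=[529.5,87.5,215]; plan(g,T); plan(g)
E
```

```text
time_s: 23.7
tcp_pos: [634.0, -193.7, 237.0]
tool_rot: [0.089, 0.905, 0.225, -0.349]
contact_force: [0.1, 0.5, -1.2]
width: 23.7
gripper_force: 29.6
time_s: 24.7
tcp_pos: [634.5, -192.8, 236.9]
tool_rot: [-0.037, 0.928, -0.102, -0.356]
contact_force: [-0.4, 0.5, -0.5]
width: 24.1
gripper_force: 29.6
t 24.7 tcp [ 634.49 -192.82  236.92] grasp [ 639.71 -193.94  242.87] w 24.108914538554355 F [-0.38  0.45 -0.5 ] q [-0.28  0.84  1.   -0.05  2.03  1.51]
turn [-0.   -0.   -0.01]
shift after turn [-10.5  -25.23  13.2 ]
t 24.7 tcp [ 634.49 -192.82  236.92] grasp [ 639.71 -193.94  242.87] w 24.108914538554355 F [-0.38  0.45 -0.5 ] q [-0.28  0.84  1.   -0.05  2.03  1.51]
shift now cm [-10.71 -25.13  13.22]
```

```bash
python3 -m creep '{"linear":[[-0.6,-1.4,0.7],[-1.3,-3,1.6],[-1.3,-3,1.6],[-1.3,-3,1.6],[-1.3,-3,1.6],[-1.3,-3,1.6],[-1.3,-3,1.6],[-1.1,-2.8,1.4],[-0.8,-1.8,1],[-0.4,-1.1,0.5]],"delta_rot":[[0,0,-0.01],[0,0,0],[0,0,0],[0,0,0],[0,0,0],[0,0,0],[0,0,0],[0,0,0],[0,0,0],[0,0,0]],"gripper":[0.7,0.7,0.7,0.7,0.7,0.7,0.7,0.7,0.7,0.7]}'
python3 - <<'E'
from h import *
plan([529.5,87.5,160]); fz(4)
E
```

```text
time_s: 25.7
tcp_pos: [522.2, 88.8, 210.7]
tool_rot: [-0.038, 0.929, -0.097, -0.356]
contact_force: [0.5, -0.1, 0.0]
width: 23.5
gripper_force: 29.6
t 25.7 tcp [522.23  88.8  210.65] grasp [527.45  87.68 216.61] w 23.545457822872265 F [ 0.47 -0.11  0.01] q [0.06 0.64 1.45 0.18 1.77 1.8 ]
shift now cm [ 3.93 -0.01  4.08]
meanF [ 0.11 -0.06 -1.06] [0.47 0.71 0.41]
```

```bash
python3 -m creep '{"linear":[[0.3,0,0.3],[0.55,0,0.6],[0.6,0,0.6],[0.6,0,0.6],[0.6,0,0.6],[0.5,0,0.5],[0.4,0,0.4],[0.25,0,0.3],[0.1,0,0.1],[0,0,0]],"delta_rot":[[0,0,0],[0,0,0],[0,0,0],[0,0,0],[0,0,0],[0,0,0],[0,0,0],[0,0,0],[0,0,0],[0,0,0]],"gripper":[0.7,0.7,0.7,0.7,0.7,0.7,0.7,0.7,0.7,0.7]}'
python3 -m creep '{"linear":[[0.07,0,0.078],[0.07,0,0.078],[0.07,0,0.078],[0.07,0,0.078],[0.07,0,0.078],[0.07,0,0.078],[0.07,0,0.078],[0.07,0,0.078],[0,0,0],[0,0,0]],"delta_rot":[[0,0,0],[0,0,0],[0,0,0],[0,0,0],[0,0,0],[0,0,0],[0,0,0],[0,0,0],[0,0,0],[0,0,0]],"gripper":[0.7,0.7,0.7,0.7,0.7,0.7,0.7,0.7,0.7,0.7]}'
python3 - <<'E'
from h import *
plan([529.5,87.5,149]); fz(6); goods("pics/raw9.png"); print(ptr(cv2.imread("pics/raw9.png")[:,:,::-1]))
E
```

```text
time_s: 26.9
tcp_pos: [525.3, 86.9, 154.7]
tool_rot: [-0.039, 0.929, -0.098, -0.355]
contact_force: [-0.1, 0.2, -1.3]
width: 23.8
gripper_force: 29.6
time_s: 27.9
tcp_pos: [525.3, 86.9, 146.3]
tool_rot: [-0.039, 0.929, -0.098, -0.356]
contact_force: [-0.1, -1.0, -1.6]
width: 23.5
gripper_force: 29.7
t 27.9 tcp [525.26  86.87 146.32] grasp [530.49  85.74 152.27] w 23.54469940502737 F [-0.06 -0.97 -1.56] q [0.05 0.71 1.47 0.18 1.67 1.78]
shift now cm [ 0.12 -0.15  0.33]
meanF [-0.13 -0.29 -0.45] [0.28 0.16 0.27]
[(array([ 19, 216,  75,  61], dtype=int32), array([ 56.12, 245.73]))]
(np.float64(0.41275714578831263), 24)
```

```bash
python3 -m creep '{"linear":[[0.07,0,0.078],[0.07,0,0.078],[0.07,0,0.078],[0.07,0,0.078],[0,0,0],[0,0,0],[0,0,0],[0,0,0],[0,0,0],[0,0,0]],"delta_rot":[[0,0,0],[0,0,0],[0,0,0],[0,0,0],[0,0,0],[0,0,0],[0,0,0],[0,0,0],[0,0,0],[0,0,0]],"gripper":[0.7,0.7,0.7,0.7,0.7,0.7,0.7,0.7,0.7,0.7]}'
python3 - <<'E'
from h import *
plan(); fz(6); goods("pics/raw10.png"); print(ptr(cv2.imread("pics/raw10.png")[:,:,::-1]))
E
```

```text
time_s: 29.25
tcp_pos: [525.3, 86.9, 142.2]
tool_rot: [-0.039, 0.929, -0.098, -0.355]
contact_force: [-0.1, -0.2, -0.8]
width: 23.8
gripper_force: 29.7
t 29.25 tcp [525.31  86.89 142.18] grasp [530.53  85.76 148.13] w 23.836785100413522 F [-0.06 -0.16 -0.76] q [0.05 0.72 1.47 0.18 1.67 1.78]
meanF [ 0.03 -0.28  0.06] [0.41 0.28 0.38]
[(array([ 20, 215,  74,  60], dtype=int32), array([ 56.59, 244.53]))]
(np.float64(0.37809285974655976), 24)
```

```bash
python3 -m creep '{"linear":[[0,0,0],[0,0,0],[0,0,0],[0,0,0],[0,0,0],[0,0,0],[0,0,0],[0,0,0],[0,0,0],[0,0,0]],"delta_rot":[[0,0,0],[0,0,0],[0,0,0],[0,0,0],[0,0,0],[0,0,0],[0,0,0],[0,0,0],[0,0,0],[0,0,0]],"gripper":[0.44,0.42,0.4,0.38,0.35,0.31,0.26,0.2,0.14,0.08]}'
python3 -m creep '{"linear":[[0,0,0],[0,0,-0.5],[0,0,-1],[0,0,-1.5],[0,0,-2],[0,0,-2],[0,0,-2],[0,0,-2],[0,0,-2],[0,0,0]],"delta_rot":[[0,0,0],[0,0,0],[0,0,0],[0,0,0],[0,0,0],[0,0,0],[0,0,0],[0,0,0],[0,0,0],[0,0,0]],"gripper":[0.08,0.08,0.08,0.08,0.08,0.08,0.08,0.08,0.08,0.08]}'
python3 -m creep '{"linear":[[0.6,1.6,-0.3],[1,2.6,-0.4],[1,2.6,-0.4],[1,2.6,-0.4],[1,2.6,-0.4],[1,2.6,-0.4],[1,2.6,-0.4],[1,2.6,-0.4],[0.6,1.6,-0.3],[0,0,0]],"delta_rot":[[0,0,0],[0,0,0],[0,0,0],[0,0,0],[0,0,0],[0,0,0],[0,0,0],[0,0,0],[0,0,0],[0,0,0]],"gripper":[0,-0.1,-0.18,-0.18,-0.18,-0.18,-0.18,-0.18,-0.18,-0.18]}'
python3 - <<'E'
from h import *
goods("pics/raw11.png"); print(ptr(cv2.imread("pics/raw11.png")[:,:,::-1]))
im=cv2.imread("pics/raw11.png");cv2.imwrite("pics/s11.png",cv2.resize(im[190:310,260:480],None,fx=3.5,fy=3.5,interpolation=cv2.INTER_CUBIC))
W=np.array([455.,-186,22.5]);T=best(ex);plan(W-130*T[:,2],T)
p=(W-130*T[:,2]); p[2]=245;plan(p)
E
```

```text
time_s: 30.6
tcp_pos: [525.3, 86.9, 142.2]
tool_rot: [-0.039, 0.929, -0.098, -0.355]
contact_force: [0.0, -0.9, -0.3]
width: 39.4
gripper_force: 0.0
time_s: 31.6
tcp_pos: [612.4, 68.1, 241.1]
tool_rot: [-0.039, 0.93, -0.098, -0.353]
contact_force: [-0.9, 0.1, 0.3]
width: 39.2
gripper_force: 0.0
time_s: 32.6
tcp_pos: [646.5, -160.8, 207.7]
tool_rot: [-0.039, 0.928, -0.099, -0.356]
contact_force: [-0.3, 0.3, -0.1]
width: 50.6
gripper_force: 0.0
[(array([ 20, 215,  74,  60], dtype=int32), array([ 56.6 , 244.46]))]
(np.float64(0.3884789910924879), 23)
t 32.65 tcp [ 646.68 -159.1   208.1 ] grasp [ 651.91 -160.25  214.05] w 50.41879001740348 F [1.19 0.09 0.24] q [-0.24  0.87  1.01 -0.02  2.    1.54]
turn [-0.88 -0.   -0.97]
shift after turn [  4.17 -15.86   9.02]
t 32.65 tcp [ 646.68 -159.1   208.1 ] grasp [ 651.91 -160.25  214.05] w 50.41879001740348 F [1.19 0.09 0.24] q [-0.24  0.87  1.01 -0.02  2.    1.54]
shift now cm [-14.32  -1.75   8.73]
```

View pics/s11.png

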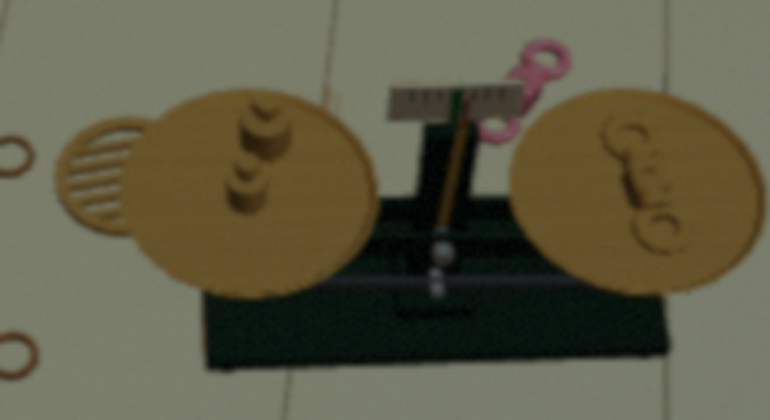

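The two weights stand upright on the pan at crop (265,130) and (246,188). The pointer tip at (467,97) is just right of the band at (457,105), so about 50 g is still missing. Before reaching for the 50 g, I check wrist clearance over the pan.

Run:
```python
from h import *
for z in(200,250,300,350): print(z,[plane("scene",60+u/2,100+v/2,z)[:2] for u,v in((545,260),(545,300),(430,310),(395,260))])
M=Mt(ex); print(np.array([569.3,-163.3,115.1])-200*M[:,2],np.array([569.3,-163.3,115.1])-250*M[:,2])
```

```text
200 [array([541.91,  92.16]), array([591.68,  97.87]), array([617.3 , -13.11]), array([560.03, -59.03])]
250 [array([580.56,  96.23]), array([627.78, 101.65]), array([652.08,  -3.64]), array([597.75, -47.2 ])]
300 [array([619.21, 100.29]), array([663.88, 105.42]), array([686.87,   5.83]), array([635.48, -35.38])]
350 [array([657.86, 104.36]), array([699.97, 109.19]), array([721.65,  15.29]), array([673.2 , -23.55])]
[630.05 -44.07 263.73] [645.24 -14.26 300.89]
```

```bash
python3 -m creep '{"linear":[[0,0,0],[0,0,0],[0,0,0],[0,0,0],[0,0,0],[0,0,0],[0,0,0],[0,0,0],[0,0,0],[0,0,0]],"delta_rot":[[-0.088,0,-0.097],[-0.088,0,-0.097],[-0.088,0,-0.097],[-0.088,0,-0.097],[-0.088,0,-0.097],[-0.088,0,-0.097],[-0.088,0,-0.097],[-0.088,0,-0.097],[-0.088,0,-0.097],[-0.088,0,-0.097]],"gripper":[-0.18,-0.18,-0.18,-0.18,-0.18,-0.18,-0.18,-0.18,-0.18,-0.18]}'
python3 -m creep '{"linear":[[0.2,-0.8,0.5],[0.4,-1.8,1],[0.5,-2,1.2],[0.5,-2,1.2],[0.5,-2,1.1],[0.5,-2,1.1],[0.5,-2,1.1],[0.5,-1.8,1],[0.3,-1,0.5],[0,0,0]],"delta_rot":[[0,0,0],[0,0,0],[0,0,0],[0,0,0],[0,0,0],[0,0,0],[0,0,0],[0,0,0],[0,0,0],[0,0,0]],"gripper":[-0.18,-0.18,-0.18,-0.18,-0.18,-0.18,-0.18,-0.18,-0.18,-0.18]}'
python3 - <<'E'
from h import *
W=np.array([455.,-186,22.5]);T=best(ex);plan(W,T);plan(W)
E
```

```text
time_s: 33.65
tcp_pos: [647.2, -156.2, 209.0]
tool_rot: [0.19, 0.795, 0.49, -0.304]
contact_force: [0.4, -0.1, -0.2]
width: 50.1
gripper_force: 0.0
time_s: 34.65
tcp_pos: [495.8, -113.9, 116.9]
tool_rot: [0.188, 0.797, 0.486, -0.305]
contact_force: [-0.2, -0.2, -0.5]
width: 50.6
gripper_force: 0.0
t 34.65 tcp [ 495.76 -113.92  116.9 ] grasp [ 498.19 -109.14  122.84] w 50.55575120247257 F [-0.2  -0.23 -0.52] q [ 0.14  0.58  1.82 -0.61  1.27  0.96]
turn [ 0.  0. -0.]
shift after turn [ 0.17 -0.36 13.35]
t 34.65 tcp [ 495.76 -113.92  116.9 ] grasp [ 498.19 -109.14  122.84] w 50.55575120247257 F [-0.2  -0.23 -0.52] q [ 0.14  0.58  1.82 -0.61  1.27  0.96]
shift now cm [ 0.18 -0.37 13.35]
```

```bash
python3 -m creep '{"linear":[[0.1,-0.2,1],[0.1,-0.2,2],[0,0,2],[0,0,2],[0,0,2],[0,0,1.7],[0,0,1.3],[0,0,0.8],[0,0,0.5],[0,0,0]],"delta_rot":[[0,0,0],[0,0,0],[0,0,0],[0,0,0],[0,0,0],[0,0,0],[0,0,0],[0,0,0],[0,0,0],[0,0,0]],"gripper":[-0.18,-0.18,-0.18,-0.18,-0.18,-0.18,-0.18,-0.18,-0.18,-0.18]}'
python3 -m creep '{"linear":[[0,0,0],[0,0,0],[0,0,0],[0,0,0],[0,0,0],[0,0,0],[0,0,0],[0,0,0],[0,0,0],[0,0,0]],"delta_rot":[[0,0,0],[0,0,0],[0,0,0],[0,0,0],[0,0,0],[0,0,0],[0,0,0],[0,0,0],[0,0,0],[0,0,0]],"gripper":[0,0.15,0.3,0.4,0.5,0.6,0.7,0.8,0.8,0.8]}' 25
python3 - <<'E'
from h import *
plan([455,-186,22.5])
E
```

```text
time_s: 35.65
tcp_pos: [454.1, -191.0, 17.0]
tool_rot: [0.189, 0.797, 0.487, -0.305]
contact_force: [-0.1, 0.1, -0.5]
width: 50.6
gripper_force: 0.0
time_s: 36.65
tcp_pos: [454.3, -190.7, 17.4]
tool_rot: [0.189, 0.797, 0.487, -0.304]
contact_force: [-0.4, 3.1, 4.8]
width: 18.0
gripper_force: 24.6
t 36.65 tcp [ 454.34 -190.7    17.36] grasp [ 456.75 -185.92   23.3 ] w 18.047001057620665 F [-0.44  3.08  4.76] q [ 0.01  0.71  1.94 -0.76  1.04  1.06]
shift now cm [-0.01 -0.15  0.12]
```

Gripped (18 mm wide, bottom 23.3 mm below the grasp point). Lift, raise and yaw.

```bash
python3 -m creep '{"linear":[[-0.2,0,-0.2],[-0.4,0,-0.4],[-0.3,0,-1.2],[0,0,-2],[0,0,-2],[0,0,-2],[0,0,-2],[0,0,-2],[0,0,-1],[0,0,0]],"delta_rot":[[0,0,0],[0,0,0],[0,0,0],[0,0,0],[0,0,0],[0,0,0],[0,0,0],[0,0,0],[0,0,0],[0,0,0]],"gripper":[0.8,0.8,0.8,0.8,0.8,0.8,0.8,0.8,0.8,0.8]}'
python3 -m creep '{"linear":[[-1,0,-1.1],[-1.8,0,-2],[-1.8,0,-2],[-1.8,0,-2],[-1.6,0,-1.8],[0,0,0],[0,0,0],[0,0,0],[0,0,0],[0,0,0]],"delta_rot":[[0,0,0],[0,0,0],[0,0,0],[0,0,0],[0,0,0],[0.05,0,0.055],[0.0876,0,0.0972],[0.0876,0,0.0972],[0.0876,0,0.0972],[0.0876,0,0.0972]],"gripper":[0.8,0.8,0.8,0.8,0.8,0.8,0.8,0.8,0.8,0.8]}'
python3 -m creep '{"linear":[[0,0,0],[0,0,0],[0,0,0],[0,0,0],[0,0,0],[0,0,0],[0,0,0],[0,0,0],[0,0,0],[0,0,0]],"delta_rot":[[0.0876,0,0.0972],[0.0876,0,0.0972],[0.0876,0,0.0972],[0.0876,0,0.0972],[0.0876,0,0.0972],[0.04,0,0.043],[0,0,0],[0,0,0],[0,0,0],[0,0,0]],"gripper":[0.8,0.8,0.8,0.8,0.8,0.8,0.8,0.8,0.8,0.8]}'
python3 - <<'E'
from h import *
T=best([-.978,.208,0]); g=[568,77,200]; plan(g,T); plan(g);fz(5)
E
```

```text
time_s: 37.65
tcp_pos: [490.9, -119.5, 119.5]
tool_rot: [0.19, 0.797, 0.487, -0.303]
contact_force: [-0.6, -0.0, -0.5]
width: 17.7
gripper_force: 24.5
time_s: 38.65
tcp_pos: [488.8, -120.2, 238.3]
tool_rot: [0.089, 0.905, 0.229, -0.347]
contact_force: [1.1, 0.2, -0.4]
width: 17.8
gripper_force: 24.5
time_s: 39.65
tcp_pos: [489.3, -119.4, 238.1]
tool_rot: [-0.038, 0.929, -0.098, -0.355]
contact_force: [-0.4, 0.9, -0.6]
width: 17.8
gripper_force: 24.5
t 39.65 tcp [ 489.25 -119.44  238.12] grasp [ 494.47 -120.56  244.09] w 17.753600810165832 F [-0.41  0.92 -0.59] q [-0.23  0.59  1.47 -0.02  1.82  1.55]
turn [-0. -0.  0.]
shift after turn [  5.24 -20.85   1.21]
t 39.65 tcp [ 489.25 -119.44  238.12] grasp [ 494.47 -120.56  244.09] w 17.753600810165832 F [-0.41  0.92 -0.59] q [-0.23  0.59  1.47 -0.02  1.82  1.55]
shift now cm [  5.24 -20.85   1.25]
meanF [ 0.18 -0.03 -0.58] [0.28 0.53 0.24]
```

```bash
python3 -m creep '{"linear":[[0.4,-1.2,0],[0.7,-2.4,0.1],[0.7,-2.6,0.1],[0.7,-2.6,0.1],[0.7,-2.6,0.1],[0.7,-2.6,0.1],[0.7,-2.6,0.1],[0.6,-2.4,0.1],[0.3,-1.2,0.2],[0,-0.65,0.2]],"delta_rot":[[0,0,0],[0,0,0],[0,0,0],[0,0,0],[0,0,0],[0,0,0],[0,0,0],[0,0,0],[0,0,0],[0,0,0]],"gripper":[0.8,0.8,0.8,0.8,0.8,0.8,0.8,0.8,0.8,0.8]}'
python3 - <<'E'
from h import *
plan([571,77,152])
E
```

```text
time_s: 40.9
tcp_pos: [566.2, 78.1, 192.7]
tool_rot: [-0.038, 0.929, -0.098, -0.355]
contact_force: [-0.3, -0.4, 0.7]
width: 17.6
gripper_force: 24.5
t 40.9 tcp [566.16  78.07 192.69] grasp [571.37  76.95 198.66] w 17.558093164208124 F [-0.31 -0.38  0.71] q [0.04 0.72 1.34 0.17 1.8  1.8 ]
shift now cm [3.08 0.   3.5 ]
```

```bash
python3 -m creep '{"linear":[[0.3,0,0.3],[0.5,0,0.55],[0.5,0,0.6],[0.5,0,0.6],[0.5,0,0.55],[0.4,0,0.45],[0.25,0,0.3],[0.13,0,0.15],[0,0,0],[0,0,0]],"delta_rot":[[0,0,0],[0,0,0],[0,0,0],[0,0,0],[0,0,0],[0,0,0],[0,0,0],[0,0,0],[0,0,0],[0,0,0]],"gripper":[0.8,0.8,0.8,0.8,0.8,0.8,0.8,0.8,0.8,0.8]}'
python3 -m creep '{"linear":[[0.05,0,0.055],[0.05,0,0.055],[0.05,0,0.055],[0.05,0,0.055],[0.05,0,0.055],[0.05,0,0.055],[0.05,0,0.055],[0.05,0,0.055],[0.05,0,0.055],[0,0,0]],"delta_rot":[[0,0,0],[0,0,0],[0,0,0],[0,0,0],[0,0,0],[0,0,0],[0,0,0],[0,0,0],[0,0,0],[0,0,0]],"gripper":[0.8,0.8,0.8,0.8,0.8,0.8,0.8,0.8,0.8,0.8]}'
python3 - <<'E'
from h import *
plan(); fz(8); goods("pics/raw12.png"); print(ptr(cv2.imread("pics/raw12.png")[:,:,::-1]))
E
```

```text
time_s: 41.9
tcp_pos: [565.9, 77.0, 146.9]
tool_rot: [-0.038, 0.929, -0.099, -0.354]
contact_force: [-0.7, -0.2, 0.2]
width: 17.7
gripper_force: 24.5
time_s: 42.9
tcp_pos: [565.8, 76.9, 139.9]
tool_rot: [-0.038, 0.929, -0.099, -0.355]
contact_force: [-0.1, -0.3, -0.8]
width: 17.9
gripper_force: 24.5
t 42.9 tcp [565.76  76.95 139.89] grasp [570.97  75.83 145.85] w 17.856368089998064 F [-0.13 -0.25 -0.81] q [0.04 0.77 1.36 0.17 1.72 1.78]
meanF [-0.11 -0.05 -0.05] [0.43 0.6  0.37]
[(array([ 20, 214,  75,  61], dtype=int32), array([ 56.76, 243.73]))]
(np.float64(0.3858785485492612), 22)
```

```bash
python3 -m creep '{"linear":[[0.05,0,0.055],[0.05,0,0.055],[0,0,0],[0,0,0],[0,0,0],[0,0,0],[0,0,0],[0,0,0],[0,0,0],[0,0,0]],"delta_rot":[[0,0,0],[0,0,0],[0,0,0],[0,0,0],[0,0,0],[0,0,0],[0,0,0],[0,0,0],[0,0,0],[0,0,0]],"gripper":[0.8,0.8,0.8,0.8,0.8,0.58,0.56,0.54,0.52,0.5]}'
python3 -m creep '{"linear":[[0,0,0],[0,0,0],[0,0,0],[0,0,0],[0,0,0],[0,0,-0.4],[0,0,-0.8],[0,0,-1.2],[0,0,-2],[0,0,-2]],"delta_rot":[[0,0,0],[0,0,0],[0,0,0],[0,0,0],[0,0,0],[0,0,0],[0,0,0],[0,0,0],[0,0,0],[0,0,0]],"gripper":[0.46,0.42,0.36,0.3,0.24,0.24,0.24,0.24,0.24,0.24]}'
python3 -m creep '{"linear":[[0,0,-2],[0,0,-2],[0,0,-2],[0.6,1.6,-0.3],[1,2.6,-0.4],[1,2.6,-0.4],[1,2.6,-0.4],[1,2.6,-0.4],[1,2.6,-0.4],[0.5,1.3,-0.2]],"delta_rot":[[0,0,0],[0,0,0],[0,0,0],[0,0,0],[0,0,0],[0,0,0],[0,0,0],[0,0,0],[0,0,0],[0,0,0]],"gripper":[0.2,0.2,0.2,0.2,0.2,0.2,0.2,0.2,0.2,0.2]}'
python3 -m creep '{"linear":[[0,0,0],[0,0,0],[0,0,0],[0,0,0],[0,0,0],[0,0,0],[0,0,0],[0,0,0],[0,0,0],[0,0,0]],"delta_rot":[[0,0,0],[0,0,0],[0,0,0],[0,0,0],[0,0,0],[0,0,0],[0,0,0],[0,0,0],[0,0,0],[0,0,0]],"gripper":[0.2,0.2,0.2,0.2,0.2,0.2,0.2,0.2,0.2,0.2]}'
python3 - <<'E'
from h import *
goods("pics/raw13.png"); print(ptr(cv2.imread("pics/raw13.png")[:,:,::-1]))
im=np.mean(frames(6),0)[:,:,::-1].clip(0,255).astype(np.uint8)
cv2.imwrite("pics/s13.png",np.hstack([cv2.resize(im[205:285,295:375],None,fx=4.8,fy=4.8,interpolation=cv2.INTER_CUBIC),cv2.resize(im[205:253,364:412],None,fx=8,fy=8,interpolation=cv2.INTER_CUBIC)]))
plan()
E
```

```text
time_s: 44.35
tcp_pos: [565.8, 76.9, 138.5]
tool_rot: [-0.038, 0.929, -0.099, -0.355]
contact_force: [-0.1, 0.1, 0.9]
width: 20.9
gripper_force: 0.0
time_s: 45.35
tcp_pos: [608.5, 67.8, 187.5]
tool_rot: [-0.038, 0.929, -0.099, -0.354]
contact_force: [0.5, -0.3, -0.4]
width: 32.3
gripper_force: 0.0
time_s: 46.35
tcp_pos: [673.4, -112.4, 207.9]
tool_rot: [-0.038, 0.929, -0.1, -0.355]
contact_force: [-0.1, 0.6, 0.4]
width: 33.9
gripper_force: 0.0
time_s: 47.35
tcp_pos: [673.9, -109.0, 208.9]
tool_rot: [-0.038, 0.929, -0.099, -0.355]
contact_force: [-0.5, -0.9, 0.1]
width: 34.1
gripper_force: 0.0
[(array([ 21, 214,  74,  60], dtype=int32), array([ 56.92, 243.13]))]
(np.float64(0.3714739311380776), 24)
t 47.7 tcp [ 673.88 -108.99  208.9 ] grasp [ 679.09 -110.12  214.87] w 34.22346983176878 F [-0.45 -0.57  0.23] q [-0.17  0.9   0.95  0.03  2.02  1.61]
```

View pics/s13.png

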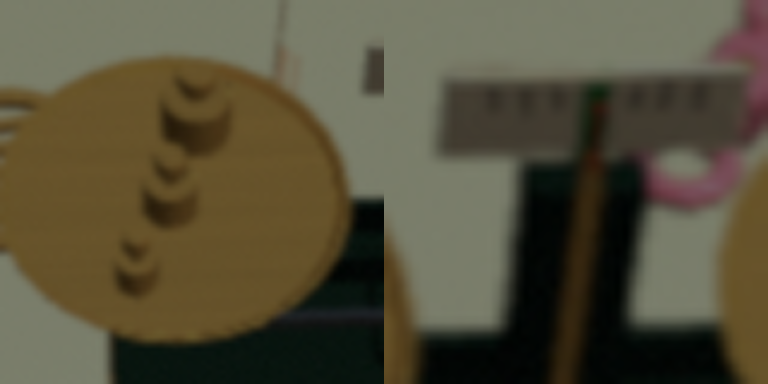

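All three weights stand upright on the pan at crop (195,115), (170,190) and (136,270). The pointer tip at (597,100) lies inside the green band. The arm is clear, so I hand in.

```bash
python3 -c "
from station import env
print(env.hand_in())"
```

```text
the job is handed in; nothing more can be done
None
```

The job is handed in: the 200 g, 100 g and 50 g weights stand upright on the weights pan (350 g in all), the pointer rests inside the green band, and the swivel was left in its pan.

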